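# Tip the flush trivet tile out of its steel box and lay it on the tray

## Robot

A 7-joint arm with a two-finger parallel gripper is mounted at the origin on the work surface. World frame = base frame: x ahead of the robot, y to its left, z up, the work surface at z = 0. Lengths are in m, angles in rad, forces in N, time in s.
With the tool pointing down it reaches from about 0.425 to 1.025 m from the base axis. Payload 3.6 kg.
Tool frame: the origin (TCP) lies between the finger pads; the fingertips stand 17 mm ahead of it and the grasp point (between the pads) lies 2 mm behind it; z points along the fingers, y is the line along which they close (so a half turn about z gives the same grasp; the last joint's range is limited). The gripper opens to 85 mm and grips with 20 to 120 N. Pads are 22 mm wide; open, the fingers measure 114 mm over their backs; the gripper's body (76 mm by 85 mm) begins 54 mm behind the grasp point. The pads swing forward as they close: fully open they stand 13 mm farther back than shut.
Start: joints at [-1.419, 0.591, 0.048, 1.609, -0.033, 0.943, -0.034], TCP at [0.176, 0.703, 0.248] pointing down, gripper open.
Joint ranges: [-2.69, 2.69], [-0.47, 2.24], [-1.27, 1.36], [0.19, 2.51], [-1.53, 4.68], [0.08, 2.07], [-3.09, 3.09]. Speed limits (rad/s): [2.57, 2.57, 3.14, 3.14, 3.14, 3.14, 3.14].

## Interface

Orientations are given as a unit quaternion [x, y, z, w].
In Python, from station import arm, vision, ticket, status gives the robot as it stands (arm), with the cameras (vision), the job (ticket) and the readings (status).
- The arm moves only by the shell command python3 jog.py 'ROWS' [OPENING] [FORCE]. ROWS is a JSON list of rows, 1 to 20 of them, each written [[dx, dy, dz], [rx, ry, rz]]: dx, dy, dz in shares of the most that a row can go, 1 being 50 mm, then a rotation vector rx, ry, rz in a scale on which 1.0 is pi rad; each row shifts and turns the commanded pose from where the row before left it, along the tool's axes as they then stand; what a row does not reach is not made up. A row lasts 1/10 s, in which the tool goes at most 0.05 m and 0.15 rad, less where a joint would pass 70% of its speed; a pose out of reach is approached as far as the arm can. OPENING is the opening from 0.0 (shut) to 1.0 (fully open), set as the command begins (- or left out keeps the last). The fingers move at their own pace and stop on an object; FORCE is the grip in N (left out, the last holds). Time passes only in rows, so rows that do not move let the fingers close. It prints the time, the measured TCP pose, the force, the opening and the grip force at its end. Input that does not fit is refused with a message, and nothing moves.
- status.sense(): the state, without advancing time (a new reading comes with each control period).
- vision.camera(name): name is "scene" or "top" or "wrist"; returns the picture (480x640x3 uint8, blue, green, red); there is no depth.
- vision.get_calibration(name): a dict with "fx", "fy", "cx", "cy" (pixels), "cam_to_world" (4x4, takes a point from camera to world coordinates). Camera axes: x right, y up, looking along -z (the intrinsics and any distortion apply to the point x, -y, -z); pixel columns grow to the right and rows downward; lengths in m; the calibration is good to about 2 mm. A picture is of the moment at which its call begins: read the wrist's pose just before it. get_calibration takes no time and is no camera call; for the wrist camera it gives the pose at the moment of the call.
- ticket.job_done(): hands the job in; it is judged then, once.
The state is a dict: "time": time; "q": joint angles; "qd": joint speeds; "joint_torque": joint torques, N m; "position": TCP position; "tool_rot": TCP orientation; "force": force on the tool from outside, world axes, zero at the start; "wrist_torque": the same for the moment, N m; "finger_gap": opening from 0.0 (shut) to 1.0 (fully open); "finger_force": force on a finger pad.
Only numpy, scipy, OpenCV 4.12 (cv2) and the standard library are available. Lean on these libraries where they do the work, as an engineer would, in place of code of your own. Each camera call takes 0.05 s, during which the arm holds its last target. There are 200 camera calls.

## Task

The ceramic trivet tile is stored flush in the top of the low dark steel box. Press down on its blue-banded end so that the other end tips up, take hold of the raised end, lift the tile out and lay it flat, decorated face up, in the wooden tray, without letting it fall. Do not disturb the orange mug, the white mug, the glass tumbler or the blue brush.

Things in the scene. Friction and masses are not known exactly. Their poses are not given: they have to be found in the camera images.
- caddy: Low box of dark steel fixed to the worktop, 230 long (its x) x 150 wide (its y) x 60 mm high; origin at the centre of its underside. In its top is an open well, 158 (x) x 70 mm (y), centred, 56 mm deep, in which the tile lies. A blue stripe on the rim marks its +x end, the end to press.
- tile: Loose white ceramic tile, 150 (its x) x 62 (its y) x 12 mm, 180 to 360 g, evenly heavy; origin at the centre of its underside, z up through the decorated face (blue dots; blue band across the +x end). It lies on the cradle in the well, its +x end at the box's +x end, upper face flush with the box's top (60 mm above the worktop), 4 mm clear of the walls (up to 2 mm off-centre).
- cradle (a joint): Tilt of the hinged cradle (130 x 50 x 4 mm) under the tile; 0 = level, tile flush; grows as the +x end is pressed down, to a stop at 0.35 rad (raised end then 25 mm above the box's top). Hinge along the box's y, mid-well, 44 mm above the worktop, 4 mm below the tile's underside. Stiff (3 to 4 N at 50 mm from the middle), no spring: stays where left.
- tray: Wooden serving tray fixed to the worktop, 270 (its x) x 190 (its y) mm outside, 18 mm high; origin at the centre of its underside. Walls and floor are 8 mm thick: the inside is 254 x 174 mm, its floor 8 mm above the worktop.
- mug_orange: Orange mug standing on the worktop, 76 mm across, 88 mm high, handle on its +y side; leave it alone. Origin at the centre of its foot.
- mug_white: White mug standing on the worktop, 76 mm across, 92 mm high, handle on its +y side; leave it alone. Origin at the centre of its foot.
- tumbler: Glass tumbler, 68 mm across, 100 mm high, at the left; leave it alone. Origin at the centre of its foot.
- brush: Blue dish brush, about 200 mm long and 28 mm high, lying at the left; leave it alone. Origin under the middle of its length.

How it is judged:
By the outcome, as a careful person would: the job done as asked, in the order asked, and still so for the second after the job is handed in, with the robot touching nothing.
It also fails if it takes over 53 s, if anything falls off the work surface, if the arm or the gripper's body presses on something with over 40 N, if the wrist force passes 120 N, or if a joint passes its speed limit or range.

## Working session

There is one attempt and no reset: what is moved stays moved. The work goes in short steps, Python scripts to look and compute and a shell command to move; the robot and the scene stay as the last step left them, time stands still between calls to the robot, and variables do not carry over. Pictures are saved under pics/ and viewed, at most 10 in all, crops included, and the job is handed in when it is done.

```bash
ls; mkdir -p pics
python3 - <<'E'
from station import arm, vision, ticket, status
import cv2,numpy as np
s=status.sense();print(s['time'],s['position'],s['tool_rot'],s['finger_gap'])
for n in('scene','top'):
    im=vision.camera(n);cv2.imwrite(f'pics/{n}0.png',im);c=vision.get_calibration(n);print(n,{k:(np.round(v,4).tolist()) for k,v in c.items()})
E
```

```text
jog.py
pics
station.py
0.0 [0.17551126 0.70261645 0.24712127] [ 1.22056119e-01  9.92522552e-01 -1.13252700e-03 -7.69308988e-05] 0.9989643729150817
scene {'fx': 454.2248, 'fy': 454.2248, 'cx': 324.1315, 'cy': 236.1841, 'cam_to_world': [[0.0798, -0.7563, 0.6493, 1.1452], [0.9968, 0.0636, -0.0484, 0.0941], [-0.0047, 0.6511, 0.759, 0.762], [0.0, 0.0, 0.0, 1.0]]}
top {'fx': 584.064, 'fy': 584.064, 'cx': 321.7, 'cy': 240.1925, 'cam_to_world': [[-0.0059, 0.9861, -0.1661, 0.335], [-1.0, -0.0051, 0.0053, 0.1326], [0.0044, 0.1662, 0.9861, 1.3736], [0.0, 0.0, 0.0, 1.0]]}
```

View pics/scene0.png

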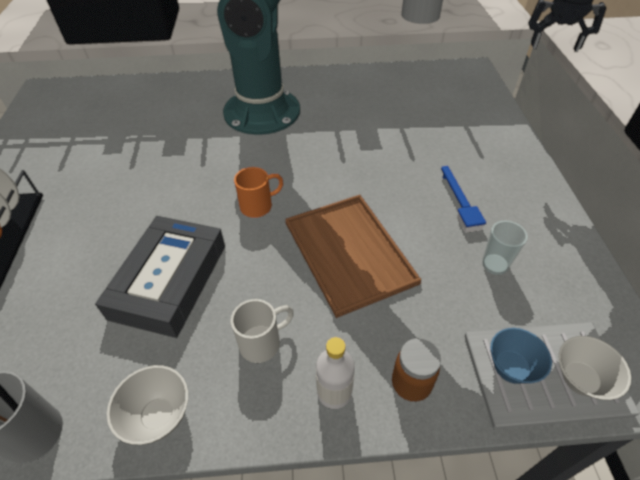

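View pics/top0.png

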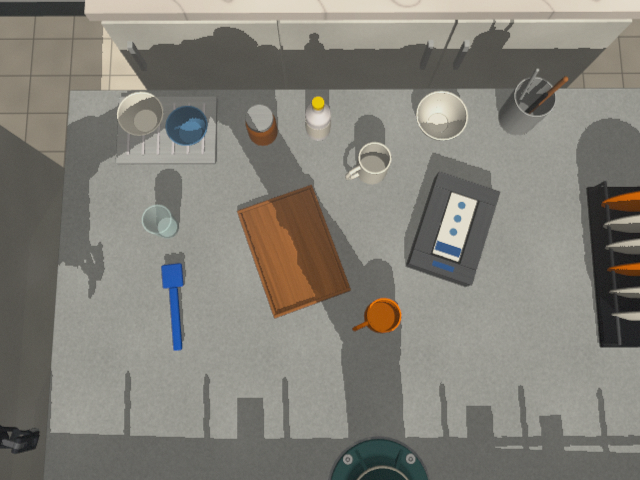

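The scene view shows the tile in the dark box, blue band at about (175,242), other end about (150,295); the tray is near (352,253). In the top view the tile is at about (455,226) with its band at (447,248), the tray at (293,252), the orange mug at (383,316) and the white mug at (374,163).

```bash
cat > h.py <<'E'
import numpy as np,cv2
from station import arm, vision, ticket, status
C={n:vision.get_calibration(n) for n in('scene','top')}
def ray(c,p):
    T=np.array(c['cam_to_world']);d=T[:3,:3]@np.array([(p[0]-c['cx'])/c['fx'],-(p[1]-c['cy'])/c['fy'],-1]);return T[:3,3],d/np.linalg.norm(d)
def plane(c,p,z):
    o,d=ray(c,p);return o+d*(z-o[2])/d[2]
def tri(ca,pa,cb,pb):
    o1,d1=ray(ca,pa);o2,d2=ray(cb,pb)
    s=np.linalg.lstsq(np.c_[d1,-d2],o2-o1,rcond=None)[0]
    a,b=o1+s[0]*d1,o2+s[1]*d2
    return (a+b)/2,np.linalg.norm(a-b)
def quad(m,roi):
    x0,y0,x1,y1=roi;k=np.zeros(m.shape,np.uint8);k[y0:y1,x0:x1]=m[y0:y1,x0:x1]*255
    cs,_=cv2.findContours(k,cv2.RETR_EXTERNAL,cv2.CHAIN_APPROX_NONE);c=cv2.convexHull(max(cs,key=cv2.contourArea))
    for e in np.arange(.01,.12,.005):
        a=cv2.approxPolyDP(c,e*cv2.arcLength(c,True),True)
        if len(a)==4:break
    return a[:,0].astype(float),cv2.contourArea(c)
E
python3 - <<'E'
from h import *
P={}
for n,rt,rb,rr in(('scene',(120,225,205,306),(120,225,205,306),(280,190,425,318)),('top',(428,188,482,265),(428,188,482,265),(230,180,355,322))):
    im=cv2.imread(f'pics/{n}0.png');b,g,r=[im[...,i].astype(int) for i in range(3)];hsv=cv2.cvtColor(im,cv2.COLOR_BGR2HSV)
    tile=(r>150)|((b>r+40)); 
    q,a=quad(tile&((r>140)|(b>100)),rt)
    wood=(r>b+25); w,aw=quad(wood,rr)
    lab=cv2.connectedComponentsWithStats(((r>150)&True).astype(np.uint8)[rt[1]:rt[3],rt[0]:rt[2]])
    print(n,'tile',q.tolist(),a,'tray',w.tolist(),aw)
    for z,Q in((.06,q),(.018,w)):
        X=np.array([plane(C[n],p,z) for p in Q]);print(X.round(4).tolist(),'sides',np.linalg.norm(X-np.roll(X,-1,0),axis=1).round(3),'c',X.mean(0).round(4))
    d=im.copy();
    for Q in(q,w):cv2.polylines(d,[Q.astype(int)],True,(0,255,0),1)
    x0,y0=(60,170) if n=='scene' else (220,150)
    cv2.imwrite(f'pics/d{n}.png',cv2.resize(d[y0:y0+180,x0:x0+380] if n=='scene' else d[y0:y0+190,x0:x0+290],None,fx=2,fy=2))
a=cv2.imread('pics/dscene.png');b=cv2.imread('pics/dtop.png')
E
```

```text
scene tile [[192.0, 239.0], [156.0, 299.0], [128.0, 291.0], [166.0, 233.0]] 1977.0 tray [[359.0, 194.0], [420.0, 282.0], [335.0, 316.0], [286.0, 218.0]] 9441.5
[[0.5297, -0.1288, 0.06], [0.6695, -0.1787, 0.06], [0.6474, -0.2332, 0.06], [0.5089, -0.1839, 0.06]] sides [0.148 0.059 0.147 0.059] c [ 0.5889 -0.1812  0.06  ]
[[0.3858, 0.2334, 0.018], [0.6441, 0.3216, 0.018], [0.707, 0.1462, 0.018], [0.4482, 0.0609, 0.018]] sides [0.273 0.186 0.272 0.183] c [0.5463 0.1905 0.018 ]
top tile [[451.0, 193.0], [476.0, 201.0], [457.0, 261.0], [433.0, 252.0]] 1713.0 tray [[311.0, 185.0], [350.0, 290.0], [274.0, 318.0], [237.0, 211.0]] 9225.0
[[0.6656, -0.1744, 0.06], [0.6463, -0.2314, 0.06], [0.5069, -0.1812, 0.06], [0.5278, -0.1275, 0.06]] sides [0.06  0.148 0.058 0.146] c [ 0.5866 -0.1786  0.06  ]
[[0.6974, 0.1501, 0.018], [0.4459, 0.0603, 0.018], [0.3824, 0.2361, 0.018], [0.6347, 0.3258, 0.018]] sides [0.267 0.187 0.268 0.187] c [0.5401 0.1931 0.018 ]
```

View pics/dtop.png

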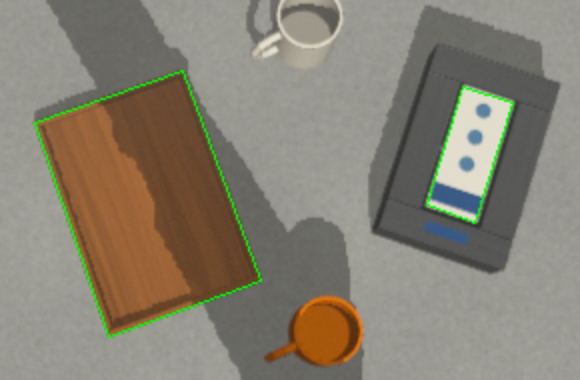

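View pics/dscene.png

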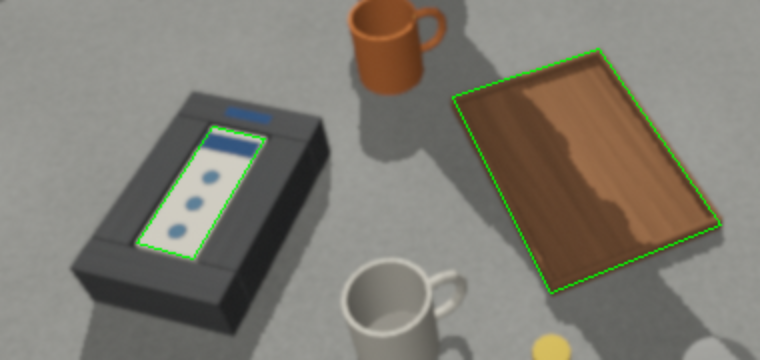

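Both views agree: the outlines (2x crops) lie on the tile's and the tray's edges. Tile centre is near (0.588,-0.180), its band towards the robot, and the tray is near (0.543,0.192). I'll move above the press end with the fingers shut.

Careful with the scale: shifts go in shares of 50 mm and turns go in shares of pi rad. That gives: -0.029 m is -0.58, -0.019 m is -0.38.

```bash
python3 jog.py '[[[-0.58,-0.38,0],[0,0,0]],[[-0.58,-0.38,0],[0,0,0]],[[-0.58,-0.38,0],[0,0,0]],[[-0.58,-0.38,0],[0,0,0]],[[-0.58,-0.38,0],[0,0,0]],[[-0.58,-0.38,0],[0,0,0]],[[-0.58,-0.38,0],[0,0,0]],[[-0.58,-0.38,0],[0,0,0]],[[-0.58,-0.38,0],[0,0,0]],[[-0.58,-0.38,0],[0,0,0]],[[-0.58,-0.38,0],[0,0,0]],[[-0.58,-0.38,0],[0,0,0]],[[-0.58,-0.38,0],[0,0,0]],[[-0.58,-0.38,0],[0,0,0]],[[-0.58,-0.38,0],[0,0,0]],[[-0.58,-0.38,0],[0,0,0]]]' 0 40 | tail -5
python3 jog.py '[[[-0.14,-0.64,0],[0,0,0]],[[-0.14,-0.64,0],[0,0,0]],[[-0.14,-0.64,0],[0,0,0]],[[-0.14,-0.64,0],[0,0,0]],[[-0.14,-0.64,0],[0,0,0]],[[-0.14,-0.64,0],[0,0,0]],[[-0.14,-0.64,0],[0,0,0]],[[-0.14,-0.64,0],[0,0,0]],[[-0.14,-0.64,0],[0,0,0]],[[-0.14,-0.64,0],[0,0,0]],[[-0.14,-0.64,0],[0,0,0]],[[-0.14,-0.64,0],[0,0,0]],[[-0.14,-0.64,0],[0,0,0]],[[-0.14,-0.64,0],[0,0,0]],[[0,0,0],[0,0,0.0159]],[[0,0,0],[0,0,0.0159]],[[0,0,0],[0,0,0]]]' | tail -5
python3 - <<'E'
from h import *
from scipy.spatial.transform import Rotation as R
T=[]
for a,b in(((192,239),(457,261)),((156,299),(476,201)),((128,291),(451,193)),((166,233),(433,252))):
    X,g=tri(C['scene'],a,C['top'],b);print('tile',X.round(4),round(g,4))
for a,b in(((359,194),(274,318)),((420,282),(237,211)),((335,316),(311,185)),((286,218),(350,290))):
    X,g=tri(C['scene'],a,C['top'],b);print('tray',X.round(4),round(g,4))
s=status.sense();im=vision.camera('wrist');c=vision.get_calibration('wrist');cv2.imwrite('pics/w1.png',im);import pickle;pickle.dump(c,open('w1.pkl','wb'))
print(s['time'],s['position'],R.from_quat(s['tool_rot']).as_matrix().round(3).tolist(),s['force'],s['q']);print(c)
E
```

```text
position: [0.5527, 0.2947, 0.2479]
tool_rot: [0.122, 0.993, -0.0, -0.0]
force: [-0.7, 0.2, -0.2]
finger_gap: 0.005
finger_force: 0.0
position: [0.5383, -0.1627, 0.2479]
tool_rot: [0.172, 0.985, -0.0, -0.0]
force: [0.8, 0.9, -0.4]
finger_gap: 0.001
finger_force: 0.0
tile [ 0.5071 -0.1614  0.038 ] 0.049
tile [ 0.6486 -0.2148  0.032 ] 0.0473
tile [ 0.6662 -0.1934  0.0875] 0.0509
tile [ 0.5298 -0.1484  0.0827] 0.0507
tray [0.3824 0.2352 0.0147] 0.0023
tray [0.6368 0.3261 0.0071] 0.0025
tray [0.7003 0.1486 0.0065] 0.0033
tray [0.446  0.0605 0.0157] 0.0006
3.4 [ 0.53827528 -0.16265025  0.2479461 ] [[-0.941, 0.339, -0.001], [0.339, 0.941, 0.0], [0.001, -0.0, -1.0]] [ 0.82332209  0.89016236 -0.38941378] [ 0.07418851  0.39244836  0.18323826  1.98541922 -0.09973379  0.77304899
  1.5406634 ]
{'fx': 363.0630392258301, 'fy': 363.0630392258301, 'cx': 316.7900671314408, 'cy': 234.73745841555782, 'cam_to_world': array([[ 0.3362258 , -0.90667378, -0.25474472,  0.47387565],
       [ 0.94178086,  0.32398146,  0.08991563, -0.13846464],
       [ 0.00100842, -0.27014566,  0.96281894,  0.37365538],
       [ 0.        ,  0.        ,  0.        ,  1.        ]])}
```

View pics/w1.png

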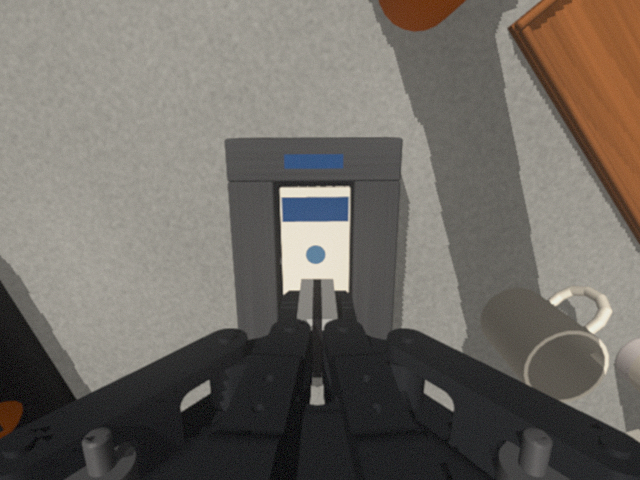

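The wrist view shows the tile's band end at row 186, columns 280 to 351, lying square to the tool. I mispaired the tile corners above, so I'll redo that and refine with this view.

Run:
```python
from h import *
import pickle
W=pickle.load(open('w1.pkl','rb'))
im=cv2.imread('pics/w1.png').astype(int);g=im[...,2];b=im[...,0]
t=(g>150)|(b>100)
def edge(rows,lo,hi):
    L=[];Rr=[]
    for r in rows:
        k=np.where(t[r,lo:hi])[0]+lo;L.append((k.min()-.5,r));Rr.append((k.max()+.5,r))
    return L,Rr
L,Rr=edge(range(190,276),260,370)
out=[]
for E in(L,Rr):
    X=np.array([plane(W,p,.06)[:2] for p in E]);vx,vy,x,y=cv2.fitLine(X.astype(np.float32),cv2.DIST_HUBER,0,.01,.001).ravel()
    if vx>0:vx,vy=-vx,-vy
    out.append((vx,vy,x,y));print('ang',np.degrees(np.arctan2(vy,vx)),x,y)
cols=range(290,342);top=np.median([np.where(t[176:240,c])[0].min()+176-.5 for c in cols]);print('end row',top)
e=plane(W,(315.5,top),.06);u=np.array(out[0][:2])+np.array(out[1][:2]);u/=np.linalg.norm(u);n=np.array([-u[1],u[0]])
offs=[n@np.array(o[2:]) for o in out];print('width',offs[1]-offs[0],'axis off',np.mean(offs))
cen=n*np.mean(offs)+u*(u@e[:2]-.075);print('centre',cen,'u',u)
for z in(.058,.06):pass
S=((192,239),(156,299),(128,291),(166,233));Tp=((433,252),(451,193),(476,201),(457,261))
XS=[]
for a,c in zip(S,Tp):
    X,gp=tri(C['scene'],a,C['top'],c);XS.append(X);print(X.round(4),round(gp,4))
print('mean',np.mean(XS,0))
k=[(L[0][0],top),(Rr[0][0],top)];print(k)
for p in k:
    for q in(Tp[0],Tp[3]):
        X,gp=tri(W,p,C['top'],q);print('w-top',X.round(4),round(gp,4))
```

```text
ang 160.53667 0.54428464 -0.19808549
ang 160.84721 0.5613061 -0.13786091
end row 186.0
width -0.06246531 axis off -0.024254754
centre [ 0.58581768 -0.17954265] u [-0.9437545   0.33064714]
[ 0.5282 -0.1286  0.0582] 0.0015
[ 0.667  -0.1776  0.0563] 0.0047
[ 0.6468 -0.2326  0.059 ] 0.002
[ 0.5074 -0.1831  0.0582] 0.0028
mean [ 0.58733067 -0.18050861  0.05793615]
[(np.float64(278.5), np.float64(186.0)), (np.float64(350.5), np.float64(186.0))]
w-top [ 0.5588 -0.2159 -0.2889] 0.0558
w-top [ 0.508  -0.1867  0.0394] 0.0032
w-top [ 0.5255 -0.126   0.0672] 0.0025
w-top [ 0.486  -0.1333  0.2643] 0.0117
```

Converted, 0.03 m is 0.6, 0.025 m is 0.5, 0.004 rad / 3.1416 = 0.0013.

```bash
python3 jog.py '[[[0.08,0,0.5],[0,0,0.0013]],[[0,0,0.6],[0,0,0]],[[0,0,0.6],[0,0,0]],[[0,0,0.6],[0,0,0]],[[0,0,0.6],[0,0,0]],[[0,0,0.3],[0,0,0]],[[0,0,0.1],[0,0,0]],[[0,0,0],[0,0,0]]]' | tail -5
python3 jog.py '[[[0,0,0.04],[0,0,0]],[[0,0,0.04],[0,0,0]],[[0,0,0.04],[0,0,0]],[[0,0,0.04],[0,0,0]],[[0,0,0.04],[0,0,0]],[[0,0,0],[0,0,0]]]' | tail -5
```

```text
position: [0.5348, -0.1606, 0.0828]
tool_rot: [0.173, 0.985, 0.0, -0.001]
force: [0.6, 0.2, 0.9]
finger_gap: 0.003
finger_force: 0.0
position: [0.5345, -0.1608, 0.0733]
tool_rot: [0.173, 0.985, 0.0, -0.0]
force: [-1.2, 0.8, 2.9]
finger_gap: -0.001
finger_force: 1.6
```

Converted, 0.002 m is 0.04.

```bash
python3 jog.py '[[[0,0,0.04],[0,0,0]],[[0,0,0.04],[0,0,0]],[[0,0,0.04],[0,0,0]],[[0,0,0.04],[0,0,0]],[[0,0,0.04],[0,0,0]],[[0,0,0],[0,0,0]]]' | tail -5
python3 jog.py '[[[0,0,0.04],[0,0,0]],[[0,0,0.02],[0,0,0]],[[0,0,0],[0,0,0]]]' | tail -5
```

```text
position: [0.5338, -0.1606, 0.0626]
tool_rot: [0.173, 0.985, 0.0, -0.001]
force: [-2.9, 1.2, 2.6]
finger_gap: -0.002
finger_force: 1.8
position: [0.5341, -0.1607, 0.0604]
tool_rot: [0.174, 0.985, 0.0, -0.001]
force: [-4.8, 2.2, 7.7]
finger_gap: 0.001
finger_force: 4.2
```

Converted, 0.001 m is 0.02.

```bash
python3 jog.py '[[[0,0,0.02],[0,0,0]],[[0,0,0.02],[0,0,0]],[[0,0,0],[0,0,0]]]' | tail -5
python3 jog.py '[[[0,0,0.02],[0,0,0]],[[0,0,0.02],[0,0,0]],[[0,0,0],[0,0,0]]]' | tail -5
```

```text
position: [0.5341, -0.1608, 0.0599]
tool_rot: [0.174, 0.985, 0.0, -0.001]
force: [-7.6, 3.2, 20.8]
finger_gap: 0.001
finger_force: 10.7
position: [0.5341, -0.1608, 0.0594]
tool_rot: [0.174, 0.985, 0.001, -0.001]
force: [-11.0, 4.7, 33.2]
finger_gap: 0.003
finger_force: 17.5
```

The force rises sharply, so the cradle is at its stop. I'll retract up and back, open, and look.

Converted, -0.035 m is -0.7, -0.025 m is -0.5.

```bash
python3 jog.py '[[[0,0,-0.1],[0,0,0]],[[0,0,-0.2],[0,0,0]],[[0,0,-0.5],[0,0,0]],[[0,0,-0.7],[0,0,0]],[[0.3,0,-0.7],[0,0,0]],[[0.4,0,-0.7],[0,0,0]],[[0.4,0,-0.7],[0,0,0]],[[0.1,0,-0.2],[0,0,0]],[[0,0,0],[0,0,0]]]' | tail -5
python3 jog.py '[[[0,0,0],[0,0,0]],[[0,0,0],[0,0,0]],[[0,0,0],[0,0,0]]]' 1 | tail -2
python3 - <<'E'
from h import *
import pickle
s=status.sense();im=vision.camera('wrist');c=vision.get_calibration('wrist');pickle.dump(c,open('w2.pkl','wb'))
sc=vision.camera('scene');cv2.imwrite('pics/w2.png',im);cv2.imwrite('pics/s2.png',sc)
print(s['time'],s['position'])
a=cv2.resize(im[100:400,200:440],None,fx=1.6,fy=1.6);b=cv2.resize(sc[200:350,90:240],(480,480))
cv2.imwrite('pics/c2.png',np.hstack([a[:480],b[:,:410]]))
E
```

```text
position: [0.4805, -0.1411, 0.2484]
tool_rot: [0.174, 0.985, -0.0, 0.003]
force: [0.7, -0.5, 0.1]
finger_gap: 0.005
finger_force: 0.0
finger_gap: 0.509
finger_force: 0.0
7.55 [ 0.47869958 -0.14060217  0.24495139]
```

View pics/c2.png

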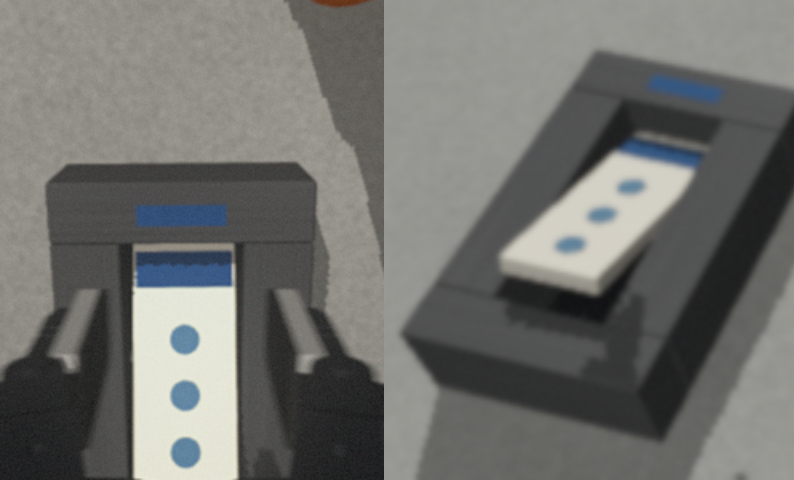

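The tile's far end is raised: the top edge of that end shows in the scene crop at about (502,255) to (598,282), and the three dots are visible in both views. I'll triangulate the dots.

Run:
```python
from h import *
import pickle
W=pickle.load(open('w2.pkl','rb'))
def dots(f,roi):
    im=cv2.imread(f).astype(int);m=((im[...,0]>im[...,2]+25)).astype(np.uint8);k=np.zeros_like(m);x0,y0,x1,y1=roi;k[y0:y1,x0:x1]=m[y0:y1,x0:x1]
    n,l,st,ce=cv2.connectedComponentsWithStats(k);return sorted([tuple(c) for c,s in zip(ce[1:],st[1:]) if s[4]>12],key=lambda p:p[1])
dw=dots('pics/w2.png',(285,285,350,475));ds=dots('pics/s2.png',(125,252,180,285));print(np.round(dw,1).tolist(),np.round(ds,1).tolist())
X=[]
for a,b in zip(dw,ds):
    x,g=tri(W,a,C['scene'],b);X.append(x);print(x.round(4),round(g,4))
X=np.array(X);d=X[-1]-X[0];print('tilt',np.arctan2(d[2],np.hypot(*d[:2])),'yaw',np.degrees(np.arctan2(-d[1],-d[0])),'pitch',np.linalg.norm(d))
u=np.array([-.9437,.3306,0]);cen=np.array([.5865,-.18])
for al in(.35,):
    n=np.array([u[0]*np.sin(al),u[1]*np.sin(al),np.cos(al)]);h=np.r_[cen,.044]+n*.016
    for p in((90+118/3.2,200+255/3.2),(90+214/3.2,200+282/3.2)):
        o,r=ray(C['scene'],p);q=o+r*((h-o)@n)/(r@n);print('corner',q.round(4),'s',(q-h)@np.array([u[0]*np.cos(al),u[1]*np.cos(al),-np.sin(al)]),'v',(q-h)@np.array([-u[1],u[0],0]))
    for x in X:print('dist to expected plane',(x-h)@n,'s',(x-h)@np.array([u[0]*np.cos(al),u[1]*np.cos(al),-np.sin(al)]),'v',(x-h)@np.array([-u[1],u[0],0]))
```

```text
[[315.0, 311.7], [315.4, 346.9], [315.7, 382.5]] [[166.8, 258.0], [157.6, 266.5], [147.7, 276.0]]
[ 0.5697 -0.1748  0.0536] 0.0007
[ 0.5989 -0.1849  0.0654] 0.0006
[ 0.6284 -0.1954  0.0766] 0.0007
tilt 0.3546333980317766 yaw 160.69204897322567 pitch 0.06631125480070632
corner [ 0.6402 -0.2284  0.0854] s -0.07682255537951505 v 0.027911945930291976
corner [ 0.6644 -0.1705  0.0867] s -0.08075441467863073 v -0.0347636005354598
dist to expected plane -0.0009647756721366256 s 0.013251567903654707 v 0.0006469989433438646
dist to expected plane -0.0004946275570681093 s -0.01984394385846513 v 0.000575643995445404
dist to expected plane -0.000656102165989212 s -0.05305506261716317 v 0.0006485287003092729
```

Tilt is 0.35 and the dots lie within 1 mm of the expected plane. I'll go to the pre-grasp, 60 mm off the raised end along the tile's normal.

Converted, -0.03 m is -0.6, -0.01 m is -0.2, -0.09 rad / 3.1416 = -0.0286.

```bash
python3 jog.py '[[[-0.4,0,0.3],[0,0,0]],[[-0.6,0,0.44],[0,0,0]],[[-0.6,0,0.44],[0,0,0]],[[-0.6,0,0.44],[0,0,0]],[[-0.52,0,0.32],[0,0,0]],[[-0.2,0,0.2],[0,0,0]],[[0,0,0],[0,-0.0286,0]],[[0,0,0],[0,-0.0286,0]],[[0,0,0],[0,-0.0286,0]],[[0,0,0],[0,-0.0255,0]],[[0,0,0],[0,0,0]],[[0,0,0],[0,0,0]]]' 0.84 60| tail -5
cat > rel.py <<'E'
from h import *
from scipy.spatial.transform import Rotation as R
u=np.array([-.9435,.3315,0]);al=.35
def rel(G,ut,n,off):
    s=status.sense();M=R.from_quat(s['tool_rot']).as_matrix()
    D=np.c_[ut,np.cross(-n,ut),-n]
    print(s['time'],'pos',s['position'].round(4),'d tool',(M.T@(G+n*off-s['position'])).round(4),'rv',R.from_matrix(M.T@D).as_rotvec().round(4),'gap',s['finger_gap'],s['finger_force'],s['force'].round(1))
def grasp(off,sx=-.062):
    n=u*np.sin(al)+[0,0,np.cos(al)];ut=u*np.cos(al)-[0,0,np.sin(al)];h=np.array([.5865,-.18,.044])+n*.016
    rel(h+ut*sx+np.array([-u[1],u[0],0])*.0006,ut,n,off)
E
python3 - <<'E'
from rel import *
grasp(.0615)
c=vision.get_calibration('wrist');s=status.sense();im=vision.camera('wrist');cv2.imwrite('pics/w3.png',im)
import pickle;pickle.dump((c,s),open('w3.pkl','wb'))
cv2.imwrite('pics/w3c.png',cv2.resize(im[220:480,160:470],None,fx=2.2,fy=2.2))
E
```

```text
position: [0.6154, -0.1902, 0.1394]
tool_rot: [0.171, 0.97, -0.03, 0.171]
force: [0.4, 0.5, 0.1]
finger_gap: 0.842
finger_force: 0.0
8.85 pos [ 0.6154 -0.1902  0.1394] d tool [-0.0005 -0.0005  0.0016] rv [-0.0036 -0.0017 -0.0102] gap 0.8423845026840181 0.0 [0.4 0.5 0.1]
```

View pics/w3c.png

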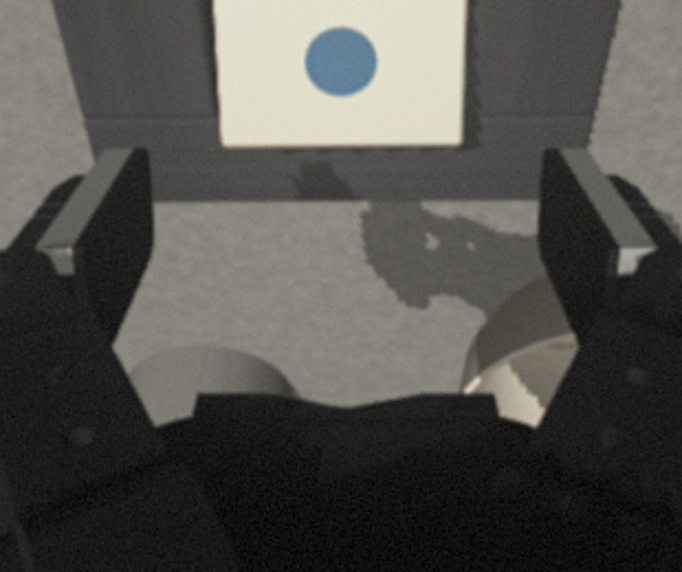

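The view shows the tile's end edge at crop row 146, columns 220 to 463, with the fingertips' inner corners at (150,150) and (541,150), evenly either side of it. The white mug is to the lower right.

Run:
```python
from rel import *
import pickle
c,s=pickle.load(open('w3.pkl','rb'));M=R.from_quat(s['tool_rot']).as_matrix()
print('cam in tool',(M.T@(np.array(c['cam_to_world'])[:3,3]-s['position'])).round(4))
for p in((228.2,288.2),(405.9,288.2)):
    o,d=ray(c,p);o=M.T@(o-s['position']);d=M.T@d
    y=np.sign(d[1])*s['finger_gap']*.0425;print('tip corner in tool',(o+d*(y-o[1])/d[1]).round(4))
n=u*np.sin(al)+[0,0,np.cos(al)];h=np.array([.5865,-.18,.044])+n*.016;ut=u*np.cos(al)-[0,0,np.sin(al)]
for p in((160+220/2.2,220+146/2.2),(160+463/2.2,220+146/2.2)):
    o,d=ray(c,p);q=o+d*((h-o)@n)/(d@n);print('end',q.round(4),'s',(q-h)@ut,'v',(q-h)@np.array([-u[1],u[0],0]))
print('mug white',plane(C['top'],(374,157),.092),'mug orange',plane(C['top'],(383,314),.088))
```

```text
cam in tool [ 0.0689  0.0006 -0.1257]
tip corner in tool [ 0.0069 -0.0358  0.0129]
tip corner in tool [0.0101 0.0358 0.0057]
end [ 0.6378 -0.2314  0.0849] s -0.07553424647480722 v 0.03148762098585568
end [ 0.6589 -0.173   0.0851] s -0.0760784642379284 v -0.030640482600354547
mug white [0.74274935 0.00528387 0.092     ] mug orange [ 0.3872712  -0.00739415  0.088     ]
```

Tip is about 9 to 10 mm ahead of the TCP at this opening, so I'll put the TCP level with the tile's face and close.

Converted, 0.015 m is 0.3, 0.012 m is 0.24, -0.01 rad / 3.1416 = -0.0032.

```bash
python3 jog.py '[[[-0.01,-0.01,0.24],[-0.001,-0.0006,-0.0032]],[[0,0,0.3],[0,0,0]],[[0,0,0.3],[0,0,0]],[[0,0,0.24],[0,0,0]],[[0,0,0.12],[0,0,0]],[[0,0,0.04],[0,0,0]],[[0,0,0],[0,0,0]],[[0,0,0],[0,0,0]]]' | tail -5
python3 -c "
from rel import *
grasp(0)"
```

```text
position: [0.6369, -0.1984, 0.0858]
tool_rot: [0.166, 0.971, -0.029, 0.169]
force: [-0.5, -0.7, 0.2]
finger_gap: 0.844
finger_force: 0.0
9.7 pos [ 0.6369 -0.1984  0.0858] d tool [0.0027 0.     0.0049] rv [-0.001  -0.0054 -0.0002] gap 0.8439685013206811 0.0 [-0.5 -0.7  0.2]
```

Converted, 0.003 m is 0.06, 0.002 m is 0.04, -0.005 rad / 3.1416 = -0.0016.

```bash
python3 jog.py '[[[0.04,0,0.06],[0,-0.0016,0]],[[0,0,0.04],[0,0,0]],[[0,0,0],[0,0,0]],[[0,0,0],[0,0,0]]]' | tail -5
python3 -c "
from rel import *
grasp(0)"
```

```text
position: [0.6368, -0.1982, 0.0822]
tool_rot: [0.166, 0.971, -0.029, 0.171]
force: [-0.6, 0.1, 0.3]
finger_gap: 0.839
finger_force: 0.0
10.1 pos [ 0.6368 -0.1982  0.0822] d tool [ 0.0013 -0.0001  0.0016] rv [-0.0003 -0.001  -0.0002] gap 0.8390090822626438 0.0 [-0.6  0.1  0.3]
```

Converted, 0.0015 m is 0.03.

```bash
python3 jog.py '[[[0,0,0.03],[0,0,0]],[[0,0,0],[0,0,0]],[[0,0,0],[0,0,0]],[[0,0,0],[0,0,0]],[[0,0,0],[0,0,0]],[[0,0,0],[0,0,0]]]' 0 90 | tail -5
python3 -c "
from rel import *
grasp(0)"
```

```text
position: [0.6375, -0.1986, 0.0812]
tool_rot: [0.166, 0.971, -0.03, 0.172]
force: [-0.7, -0.3, 4.6]
finger_gap: 0.696
finger_force: 95.9
10.7 pos [ 0.6375 -0.1986  0.0812] d tool [0.0017 0.     0.0004] rv [-0.0007 -0.0001 -0.0003] gap 0.6958547195847684 95.91742157936096 [-0.7 -0.3  4.6]
```

```bash
python3 jog.py '[[[-0.034,0,-0.094],[0,0,0]],[[-0.068,0,-0.188],[0,0,0]],[[-0.068,0,-0.188],[0,0,0]],[[-0.068,0,-0.188],[0,0,0]],[[0,0,0],[0,0,0]]]' | tail -5
python3 jog.py '[[[-0.1,0,-0.28],[0,0,0]],[[-0.14,0,-0.38],[0,0,0]],[[-0.14,0,-0.38],[0,0,0]],[[-0.14,0,-0.38],[0,0,0]],[[-0.1,0,-0.28],[0,0,0]],[[-0.034,0,-0.094],[0,0,0]],[[0,0,0],[0,0,0]],[[0,0,0],[0,0,0]]]' | tail -5
python3 - <<'E'
from h import *
im=vision.camera('scene');cv2.imwrite('pics/s4.png',cv2.resize(im[100:360,80:430],None,fx=2,fy=2))
E
```

```text
position: [0.637, -0.1973, 0.116]
tool_rot: [0.165, 0.971, -0.029, 0.171]
force: [1.1, 0.7, -3.9]
finger_gap: 0.696
finger_force: 97.5
position: [0.6363, -0.1974, 0.2099]
tool_rot: [0.166, 0.971, -0.029, 0.17]
force: [-0.0, -0.4, -3.5]
finger_gap: 0.695
finger_force: 98.2
```

View pics/s4.png

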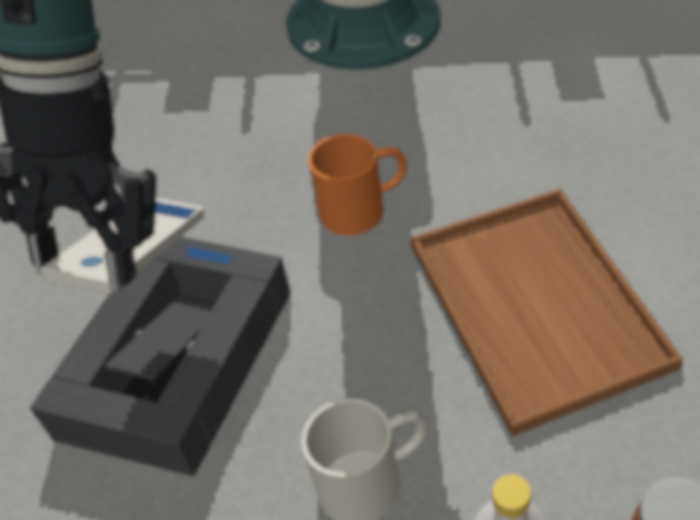

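The tile is held and clear of the box; the cradle stays tilted in the well and the mugs are untouched. I'll level it and carry it over the tray.

Converted, 0.09 rad / 3.1416 = 0.0286.

```bash
python3 jog.py '[[[0,0,0],[0,0.0159,0]],[[0,0,0],[0,0.0286,0]],[[0,0,0],[0,0.0286,0]],[[0,0,0],[0,0.0255,0]],[[0,0,0],[0,0.0127,0]],[[0,0,0],[0,0,0]]]' | tail -5
python3 jog.py '[[[0.14,0.3,0],[0,0,0]],[[0.26,0.58,0],[0,0,0]],[[0.26,0.58,0],[0,0,0]],[[0.26,0.58,0],[0,0,0]],[[0.26,0.58,0],[0,0,0]],[[0.26,0.58,0],[0,0,0]],[[0.26,0.58,0],[0,0,0]],[[0.26,0.58,0],[0,0,0]],[[0.26,0.58,0],[0,0,0]],[[0.26,0.58,0],[0,0,0]],[[0.26,0.58,0],[0,0,0]],[[0.26,0.58,0],[0,0,0]],[[0.26,0.58,0],[0,0,0]],[[0.14,0.26,0],[0,0,0]],[[0,0,0],[0,0,0]]]' | tail -5
python3 jog.py '[[[0,0,0],[0,0,-0.0159]],[[0,0,0],[0,0,-0.0318]],[[0,0,0],[0,0,-0.0318]],[[0,0,0],[0,0,-0.0318]],[[0,0,0],[0,0,-0.0318]],[[0,0,0],[0,0,-0.0318]],[[0,0,0],[0,0,-0.0255]],[[0,0,0],[0,0,-0.0159]],[[0,0,0],[0,0,0]],[[0,0,0],[0,0,0]]]' | tail -5
cat >> rel.py <<'E'
u2=np.array([-.943,-.3328,0])
def place(z):rel(np.array([.601,.2134,z]),u2,np.array([0,0,1.]),0)
E
python3 - <<'E'
from rel import *
place(.15)
im=vision.camera('scene');cv2.imwrite('pics/s5.png',cv2.resize(im[60:360,200:500],None,fx=2,fy=2))
E
```

```text
position: [0.6384, -0.1984, 0.2099]
tool_rot: [0.168, 0.986, -0.0, -0.001]
force: [0.1, -0.2, -3.6]
finger_gap: 0.697
finger_force: 98.2
position: [0.5997, 0.2168, 0.2105]
tool_rot: [0.166, 0.986, 0.001, -0.002]
force: [-0.3, 0.3, -4.5]
finger_gap: 0.695
finger_force: 98.1
position: [0.6015, 0.2109, 0.2116]
tool_rot: [-0.168, 0.986, -0.0, -0.001]
force: [0.2, 0.3, -3.4]
finger_gap: 0.693
finger_force: 98.1
15.15 pos [0.6015 0.2109 0.2116] d tool [-0.0004  0.0025  0.0616] rv [ 0.     -0.0011 -0.0013] gap 0.6929957511172306 98.10040354728699 [ 0.2  0.3 -3.4]
```

View pics/s5.png

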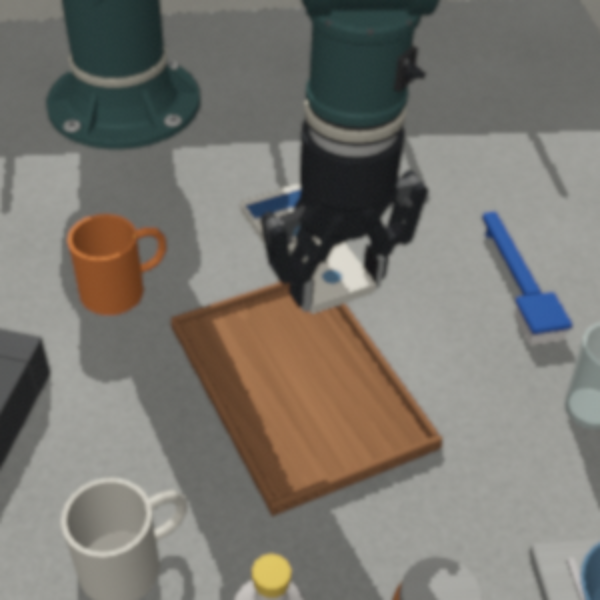

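Converted, 0.03 m is 0.6, 0.007 m is 0.14.

```bash
python3 jog.py '[[[0,0.05,0.3],[0,0,0]],[[0,0,0.5],[0,0,0]],[[0,0,0.6],[0,0,0]],[[0,0,0.6],[0,0,0]],[[0,0,0.6],[0,0,0]],[[0,0,0.5],[0,0,0]],[[0,0,0.3],[0,0,0]],[[0,0,0.14],[0,0,0]],[[0,0,0],[0,0,0]],[[0,0,0],[0,0,0]]]' | tail -5
python3 -c "
from rel import *
place(.021)"
```

```text
position: [0.6014, 0.2154, 0.0352]
tool_rot: [-0.17, 0.985, 0.0, 0.0]
force: [-0.6, 0.6, -2.5]
finger_gap: 0.697
finger_force: 98.0
16.2 pos [0.6014 0.2154 0.0352] d tool [ 0.0011 -0.0017  0.0142] rv [0.0003 0.0007 0.0023] gap 0.6971892608415686 98.04019689559937 [-0.6  0.6 -2.5]
```

Converted, 0.003 m is 0.06, 0.002 m is 0.04.

```bash
python3 jog.py '[[[0,0,0.06],[0,0,0]],[[0,0,0.06],[0,0,0]],[[0,0,0.04],[0,0,0]],[[0,0,0.04],[0,0,0]],[[0,0,0],[0,0,0]],[[0,0,0],[0,0,0]]]' | tail -5
python3 jog.py '[[[0,0,0.02],[0,0,0]],[[0,0,0.02],[0,0,0]],[[0,0,0],[0,0,0]]]' | tail -5
python3 jog.py '[[[0,0,0.02],[0,0,0]],[[0,0,0.02],[0,0,0]],[[0,0,0],[0,0,0]]]' | tail -5
```

```text
position: [0.6005, 0.2153, 0.0244]
tool_rot: [-0.17, 0.985, 0.0, -0.001]
force: [0.9, -0.4, -3.3]
finger_gap: 0.694
finger_force: 98.1
position: [0.6006, 0.2153, 0.0224]
tool_rot: [-0.17, 0.985, 0.0, -0.0]
force: [1.5, 1.1, -2.8]
finger_gap: 0.698
finger_force: 98.1
position: [0.6007, 0.2153, 0.0215]
tool_rot: [-0.17, 0.985, 0.001, -0.0]
force: [-1.6, 1.8, 4.7]
finger_gap: 0.696
finger_force: 99.1
```

Contact: the force went from -2.8 to +4.7 N at the expected height. Release and retreat.

Converted, -0.035 m is -0.7, -0.03 m is -0.6.

```bash
python3 jog.py '[[[0,0,0],[0,0,0]],[[0,0,0],[0,0,0]],[[0,0,0],[0,0,0]],[[0,0,0],[0,0,0]]]' 0.9 20 | tail -5
python3 jog.py '[[[0,0,-0.1],[0,0,0]],[[0,0,-0.3],[0,0,0]],[[0,0,-0.6],[0,0,0]],[[0,0,-0.7],[0,0,0]],[[0,0,-0.7],[0,0,0]],[[0,0,-0.6],[0,0,0]],[[0,0,-0.6],[0,0,0]],[[0,0.6,0],[0,0,0]],[[0,0.7,0],[0,0,0]],[[0,0.7,0],[0,0,0]],[[0,0.6,0],[0,0,0]],[[0,0.6,0],[0,0,0]],[[0,0,0],[0,0,0]],[[0,0,0],[0,0,0]]]' | tail -5
python3 - <<'E'
from h import *
sc=vision.camera('scene');t=vision.camera('top');print(status.sense()['time'])
cv2.imwrite('pics/fs.png',sc);cv2.imwrite('pics/ft.png',t)
cv2.imwrite('pics/f.png',np.hstack([cv2.resize(sc[130:400,90:490],None,fx=1,fy=1),t[90:360,140:520]]))
E
```

```text
position: [0.6006, 0.2153, 0.0204]
tool_rot: [-0.17, 0.985, 0.0, -0.0]
force: [0.6, -0.1, -0.9]
finger_gap: 0.903
finger_force: 0.0
position: [0.5467, 0.3666, 0.2013]
tool_rot: [-0.171, 0.985, 0.0, -0.0]
force: [-0.1, -0.9, 0.7]
finger_gap: 0.903
finger_force: 0.0
19.3
```

View pics/f.png

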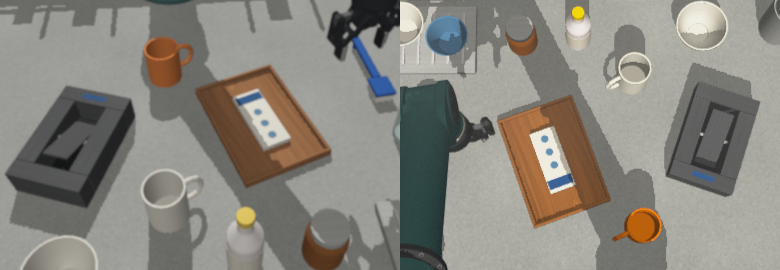

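The tile lies flat and face up in the middle of the tray, at about (263,120) in the left picture and (551,160) in the right. The mugs have not moved and the arm is clear.

```bash
python3 -c "
from station import arm, vision, ticket, status
print(ticket.job_done())"
```

```text
the job is handed in; nothing more can be done
None
```

I tipped the tile up by its blue-banded end, gripped the raised end, lifted it out and laid it flat, decorated face up, in the wooden tray; the job was handed in at about 19 s, with no collision or fall and the mugs, tumbler and brush not touched.

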